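Next part to the gauge on a cross-slot carrier plate

TASK

The piston pin at the dial gauge has been measured: slide its carrier straight along the slots into the front bay, clear of the crossing. Then slide the carrier with the hexagon sleeve through the crossing into the gauge station, gently, until it is over the roller catch and rests fully home against the stop. Do not ram the stop, and leave the bronze bush's carrier and the small parts beside the plate where they are.

Things in the scene. Friction and masses are not known exactly. Their poses are not given: they have to be found in the camera images.
- bed: Fixed plus-shaped steel plate with a cross of T-slots, top 32 mm up. Origin on the worktop under the crossing's centre; x runs from the front bay through the crossing to the gauge station, y to the left side bay. Slots 16 mm wide over a 32 mm undercut: carriers slide but cannot be lifted out. Side bays' centres at y = +58 and -58 mm (slots end at 62).
- front_bay (a point): Centre of the front bay on the bed's top, at x = -60 mm of the bed, 32 mm up; the slot lets a carrier's centre go to -66. A carrier whose centre is before -52 is clear of the crossing.
- station (a point): Nominal centre of the gauge station on the bed's top, at x = +61 mm of the bed. Its stop is clamped anew for each job: a carrier is home with its centre anywhere from 13 mm before to 13 mm behind this point; that place is not reported and must be felt. The dial gauge behind the stop is 62 mm high and begins 38 mm behind the home centre; its lightly sprung spindle meets the part.
- catch_mark (a point): Nominal place of the spring roller in the station's slot floor, x = +42 mm of the bed; it shifts together with the stop. Pushing a carrier over it starts 38 mm before home, takes about 8 to 15 N and is over 4 mm further on; plain sliding takes 1 to 3 N. In the last 4 mm the roller springs up behind the carrier's foot and presses it against the stop with about 5 N. Over 20 N damages the stop.
- carrier_pin: Aluminium plate 48 x 48 x 8 mm on a T-foot (stem 14 mm square, rounded), carrying an upright steel piston pin, 26 mm diameter, 60 mm high: it may be gripped, 8 to 68 mm above the origin (clamp screw 8 mm higher). Origin at the centre of the plate's underside; axes as the bed's. Starts at the gauge station, eased back off the stop to x = 40 mm of the bed, standing on the roller. 0.4 kg.
- carrier_sleeve: The same carrier with an upright steel hexagon sleeve clamped on it, 30 mm across flats, 42 mm high (8 to 50 mm above the origin, clamp screw 8 mm higher); two flats face +y and -y of the carrier, a good grip. A carrier that is leaned on or tilted binds in the slots: carry the hand's weight. Starts in the left or the right side bay, the bush's carrier in the other. About 0.5 kg.
- carrier_bush: The same carrier with a bronze bush, 30 mm diameter, 22 mm high. To stay in its side bay.
- bolt_long: Loose hexagon bolt, 68 mm, standing on its head on the worktop beside the plate, in the corner between station and right arm. Origin at its foot. Bystander.
- spring_small: Loose valve spring, 31 mm diameter, 45 mm high, standing on the worktop in the corner between the plate's front and left arms. Origin at its underside. Bystander.

How it is judged:
On the way, in this order (a step that is already met when the one before it is completed fails the run):
1. the piston pin's carrier is in the front bay, clear of the crossing (x of carrier_pin in the frame of bed below -0.052 m and linear speed of carrier_pin below 0.02 m/s), for 0.2 s.
2. the hexagon sleeve's carrier is past the catch and pressed home against the stop (contact force between carrier_sleeve and stop_c0 above 0.5 N and x of carrier_sleeve in the frame of bed above 0.041 m), for 0.2 s.
At the end, for the whole second after the job is handed in: Pin carrier's centre more than 52 mm before the crossing's centre; sleeve carrier in the gauge station, held against the stop by the roller (contact over 0.5 N, centre more than 41 mm behind the crossing); both released and at rest (all of step 2 and x of carrier_pin in the frame of bed below -0.052 m and linear speed of each of carrier_sleeve, carrier_pin below 0.005 m/s); the robot touches nothing.
It fails at once if the bush's carrier is moved more than 10 mm (distance of carrier_bush from where it was at the start of the episode above 0.01 m).
It fails at once if the sleeve's carrier is rammed against the stop with more than 20 N or jammed in the slots with more than 80 N (contact force between carrier_sleeve and stop_c0 above 20 N or contact force between carrier_sleeve and bed above 80 N).
It fails at once if the long bolt or the spring is moved more than 15 mm (distance of any of bolt_long, spring_small from where it was at the start of the episode above 0.015 m).
It also fails if it takes over 59 s, if anything falls off the work surface, if the arm or the gripper's body presses on something with over 40 N, if the wrist force passes 120 N, or if a joint passes its speed limit or range.

ROBOT

A 6-joint arm with a two-finger parallel gripper is mounted at the origin on a cart in front of the work surface, level with it; the furniture and walls round the work are solid. World frame = base frame: x ahead of the robot, y to its left, z up, the work surface at z = 0. Lengths are in m, angles in rad, forces in N, time in s.
With the tool pointing down it reaches from about 0.375 to 0.975 m from the base axis. Payload 3.8 kg.
Tool frame: the origin (TCP) lies on the centre line of the jaws, within the pads' length; the fingertips stand 17 mm ahead of it and the grasp point (between the pads) lies 2 mm behind it (bot.tip_extent is the distance from the TCP to the fingertips, in m); z points along the fingers, y is the line along which they close (so a half turn about z gives the same grasp; the last joint's range is limited). The gripper opens to 85 mm and grips with 20 to 120 N. Pads are 22 mm wide; open, the fingers measure 114 mm over their backs; the gripper's body (76 mm by 85 mm) begins 54 mm behind the grasp point. The pads swing forward as they close: fully open they stand 13 mm farther back than shut.
Start: joints at [1.102, 0.264, 1.604, -0, 1.274, -0.037], TCP at [0.282, 0.613, 0.248] pointing down, gripper open.
Joint ranges: [-2.63, 2.63], [-0.94, 2.18], [0.31, 2.57], [-1.31, 4.45], [0, 2.66], [-2.55, 2.55]. Speed limits (rad/s): [2.57, 2.57, 3.14, 3.14, 3.14, 3.14].

INTERFACE

Orientations are given as a rotation vector (axis times angle).
In Python, from workcell import readout, read_camera, finish_job, bot gives the robot as it stands.
- The arm moves only by the tool jog_arm, never from a script. Its argument "deltas" is one flat list of numbers, 7 for each row, row after row: the shift along the tool's x, y, z in m, then the turn, a rotation vector about the tool's x, y, z in degrees, then the gripper command: -1 is shut, 1 is fully open, values between are in proportion. A call has 1 to 8 rows; each row is the pose to reach, as a shift and turn from the pose commanded when the call began, along the tool's axes at that moment; what a row does not reach only later rows make up. A row lasts 1/10 s, in which the tool goes at most 50 mm and 8.59 degrees, less where a joint would pass 70% of its speed; a pose out of reach is approached as far as the arm can. A call with a gripper value outside its range is refused whole. The fingers move at their own pace and stop on an object; "squeeze" is the grip in N (left out, the last holds). Time passes only in rows, so rows that repeat a pose let the fingers close. It gives the time, the measured TCP pose, the force, the opening and the grip force at its end, in the units of the state.
- readout.read_state(): the state, without advancing time (a new reading comes with each control period).
- read_camera(name): name is "scene" or "top" or "wrist"; returns a dict with "color" (480x640x3 uint8, blue, green, red), "fx", "fy", "cx", "cy" (pixels), "origin" and "attitude" of the camera in the world. Camera axes: x right, y down, z forward; pixel columns grow to the right and rows downward; lengths in m; the calibration is good to about 2 mm. A picture is of the moment at which its call begins. There is no depth.
- finish_job(): hands the job in; it is judged then, once.
The state is a dict: "time": time; "q": joint angles; "joint_vel": joint speeds; "joint_torque": joint torques, N m; "tool_pos": TCP position; "tcp_rot": TCP orientation; "wrist_force": force on the tool from outside, world axes, zero at the start; "torque": the same for the moment, N m; "width": opening from 0.0 (shut) to 1.0 (fully open); "grip_force": force on a finger pad.
Only numpy, scipy, OpenCV 4.12 (cv2) and the standard library are available. Lean on these libraries where they do the work, as an engineer would, in place of code of your own. Each camera call takes 0.05 s, during which the arm holds its last target. There are 200 camera calls.

## Working session

There is one attempt and no reset: what is moved stays moved. The work goes in short steps, Python scripts to look and compute and a tool call to move; the robot and the scene stay as the last step left them, time stands still between calls to the robot, and variables do not carry over. Pictures are saved under pics/ and viewed, at most 10 in all, crops included, and the job is handed in when it is done.

Besides the shell and the picture viewer there is one more tool, called by a JSON object that holds its "method" and its "body", one argument or row to a line. jog_arm: Moves the arm, as the interface text tells. Its arguments: {"type":"object","properties":{"deltas":{"type":"array"},"squeeze":{"type":"number"}},"required":["deltas"]}

```bash
mkdir -p pics; ls; python3 - <<'E'
from workcell import readout, read_camera, bot
import cv2,numpy as np
s=readout.read_state(); print({k:np.round(v,3) for k,v in s.items()}); print(bot.tip_extent)
for n in("top","scene"):
    c=read_camera(n); cv2.imwrite(f"pics/{n}0.png",c["color"]); print(n,c["fx"],c["cx"],c["cy"],c["origin"],c["attitude"])
E
```

```text
pics
{'time': np.float64(0.0), 'q': array([ 1.102,  0.265,  1.605,  0.   ,  1.274, -0.037]), 'joint_vel': array([ 0.   , -0.001, -0.   , -0.   , -0.001,  0.001]), 'joint_torque': array([-1.0000e-03, -5.1509e+01, -3.6732e+01,  0.0000e+00,  1.3000e-02,
        0.0000e+00]), 'tool_pos': array([0.282, 0.612, 0.247]), 'tcp_rot': array([-6.730e-01, -3.068e+00,  3.000e-03]), 'wrist_force': array([0.46 , 0.19 , 0.207]), 'torque': array([-0.009, -0.013,  0.028]), 'grip_force': np.float64(0.0), 'width': np.float64(1.0)}
0.017
top 456.2097083560073 321.7013521263249 231.9660366216164 [0.42775932 0.38136037 0.91969375] [-2.14642214  2.20720275 -0.07316867]
scene 589.8389757514454 321.14216860695444 241.16191141380645 [ 0.09229133 -0.22790719  0.51731525] [-2.05814937  0.66869993 -0.35166431]
```

View pics/top0.png

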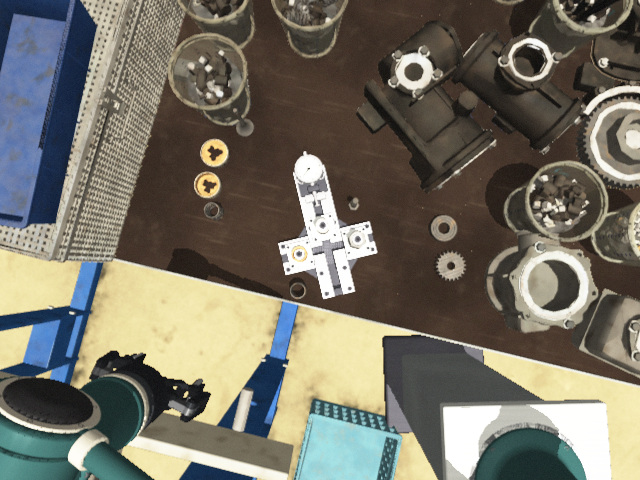

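View pics/scene0.png

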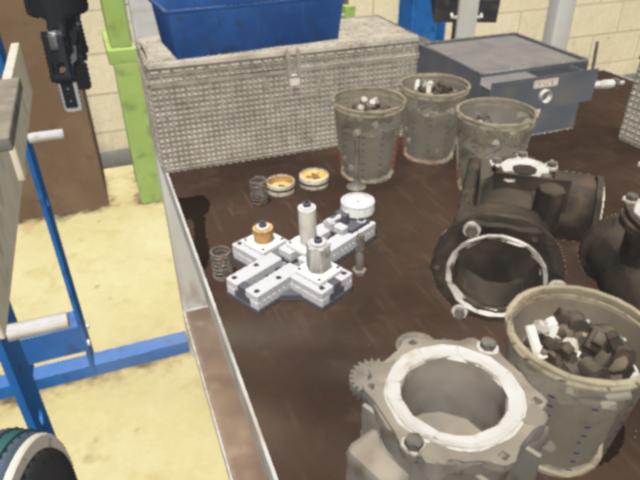

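The scene shows the sleeve in the right bay (scene px 318,255) and the bush in the left (263,233). The pin is at the station/crossing (307,222), the dial at (357,205), the bolt at (360,255) and the spring at (221,263). In the top view the bed's centre is near (327,245). Next I'll zoom in.

```bash
cat > h.py <<'E'
import numpy as np,cv2
from scipy.spatial.transform import Rotation as R
def ray(c,u,v):
    d=R.from_rotvec(c["attitude"]).as_matrix()@np.array([(u-c["cx"])/c["fx"],(v-c["cy"])/c["fy"],1])
    return np.array(c["origin"]),d
def onplane(c,u,v,z):
    o,d=ray(c,u,v); return o+d*(z-o[2])/d[2]
def proj(c,p):
    q=R.from_rotvec(c["attitude"]).as_matrix().T@(np.array(p)-c["origin"])
    return np.array([c["fx"]*q[0]/q[2]+c["cx"],c["fy"]*q[1]/q[2]+c["cy"]])
E
python3 - <<'E'
from workcell import read_camera
from h import *
c=read_camera("top"); im=c["color"]
cv2.imwrite("pics/topcrop.png",cv2.resize(im[140:305,260:400],None,fx=3.6,fy=3.6,interpolation=cv2.INTER_CUBIC))
g=im[:,:,:].min(2); m=np.zeros_like(g); m[195:303,272:385]=(g[195:303,272:385]>120)
m=cv2.morphologyEx(m,cv2.MORPH_CLOSE,np.ones((9,9)))
k=max(cv2.findContours(m,0,2)[0],key=cv2.contourArea)
print(cv2.approxPolyDP(k,4,True).reshape(-1,2).tolist())
for u,v in [(327,245),(308,168),(336,297),(360,240),(300,255),(354,204),(298,290)]: print(u,v,onplane(c,u,v,.032).round(3))
E
```

```text
[[298, 195], [304, 229], [298, 238], [278, 243], [285, 274], [314, 275], [323, 298], [354, 291], [353, 263], [377, 252], [369, 221], [346, 225], [337, 219], [331, 195]]
327 245 [0.471 0.38  0.032]
308 168 [0.624 0.413 0.032]
336 297 [0.37  0.365 0.032]
360 240 [0.479 0.315 0.032]
300 255 [0.453 0.433 0.032]
354 204 [0.55  0.325 0.032]
298 290 [0.386 0.438 0.032]
```

View pics/topcrop.png

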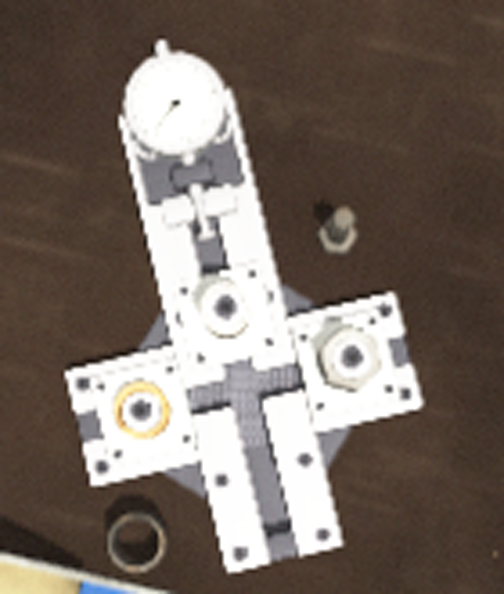

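The crop shows the bed's arm ends: left end corners at (65,372) and (93,487), right at (397,293) and (424,407), front at (228,573) and (343,546). Part tops are at (225,306) for the pin, (350,355) for the sleeve and (140,409) for the bush. The bolt is at (340,230) and the spring at (136,540).

```bash
python3 - <<'E'
from workcell import read_camera
from h import *
c=read_camera("top"); cam=c
def P(U,V,z): return onplane(c,(U+.5)/3.6-.5+260,(V+.5)/3.6-.5+140,z)
L=(P(65,372,.032)+P(93,487,.032))/2; Rr=(P(397,293,.032)+P(424,407,.032))/2; F=(P(228,573,.032)+P(343,546,.032))/2
O=(L+Rr)/2; print("L,R,F,O",L,Rr,F,O, np.linalg.norm(L-Rr),np.linalg.norm(F-O))
y=(L-Rr)[:2]; a1=np.arctan2(y[1],y[0])-np.pi/2; x=(O-F)[:2]; a2=np.arctan2(x[1],x[0]); print("yaw",np.degrees([a1,a2]))
a=(a1+a2)/2; M=np.array([[np.cos(a),np.sin(a)],[-np.sin(a),np.cos(a)]])
for n,p in dict(pin=P(225,306,.108),sleeve=P(350,355,.09),bush=P(140,410,.07),bolt=P(344,215,.068),spring=P(136,540,.045),stop=P(200,205,.05),dial=P(177,102,.062)).items(): print(n,p.round(4),"bed",(M@(p-O)[:2]).round(4))
E
```

```text
L,R,F,O [0.4464212  0.46894355 0.032     ] [0.48438352 0.28858919 0.032     ] [0.37368622 0.35956053 0.032     ] [0.46540236 0.37876637 0.032     ] 0.1843063602318409 0.09370546114288354
yaw [11.8865235  11.82714121]
pin [0.5039 0.3876 0.108 ] bed [0.0395 0.0008]
sleeve [0.4789 0.3253 0.09  ] bed [ 0.0023 -0.0551]
bush [0.4547 0.4334 0.07  ] bed [0.0008 0.0556]
bolt [0.5536 0.3245 0.068 ] bed [ 0.0752 -0.0713]
spring [0.3868 0.4387 0.045 ] bed [-0.0646  0.0748]
stop [0.5639 0.4    0.05  ] bed [0.1008 0.0005]
dial [0.6175 0.4104 0.062 ] bed [ 0.1553 -0.0003]
```

```bash
cat >> h.py <<'E'
O=np.array([.4654,.3788]); YAW=np.radians(11.86)
ex=np.array([np.cos(YAW),np.sin(YAW)]); ey=np.array([-ex[1],ex[0]])
def bed(p): d=np.array(p)[:2]-O; return np.array([d@ex,d@ey,p[2]])
def world(x,y,z): return np.r_[O+x*ex+y*ey,z]
def Rdes(s=1):
    Y=np.r_[s*ey,0]; Z=np.array([0,0,-1.]); return np.c_[np.cross(Y,Z),Y,Z]
def delta(st,x,y,z,s=1):
    R0=R.from_rotvec(st["tcp_rot"]).as_matrix()
    return np.round(R0.T@(world(x,y,z)-st["tool_pos"])*1000,1), np.round(np.degrees(R.from_matrix(R0.T@Rdes(s)).as_rotvec()),2)
E
python3 - <<'E'
from workcell import readout
from h import *
s=readout.read_state(); print(s["time"],Rdes(1)[:,0],Rdes(-1)[:,0])
for k in(1,-1): print(k,delta(s,.040,0,.2,k))
E
```

```text
0.2 [-0.9786527  -0.20552101 -0.        ] [0.9786527  0.20552101 0.        ]
1 (array([-296.3, -111.8,   47.5]), array([-8.00e-02, -3.00e-02, -3.66e+01]))
-1 (array([-296.3, -111.8,   47.5]), array([-4.000e-02,  1.100e-01,  1.434e+02]))
```

{"method": "jog_arm", "body": {
  "deltas": [-0.05, -0.02, 0.008, 0, 0, -6, 1, -0.1, -0.04, 0.016, 0, 0, -12, 1, -0.15, -0.056, 0.024, 0, 0, -18, 1, -0.2, -0.075, 0.032, 0, 0, -24, 1, -0.25, -0.094, 0.04, 0, 0, -30, 1, -0.296, -0.112, 0.0475, 0, 0, -36.6, 1, -0.296, -0.112, 0.0475, 0, 0, -36.6, 1, -0.296, -0.112, 0.0475, 0, 0, -36.6, 1]
}}

```text
time: 1.0
tool_pos: [0.5062, 0.3845, 0.1997]
tcp_rot: [0.318, -3.124, 0.002]
wrist_force: [-1.0, 0.2, 0.3]
width: 1.001
grip_force: 0.0
```

```bash
cat > st.py <<'E'
import sys
from workcell import readout
from h import *
s=readout.read_state(); f=s["wrist_force"]
print("t",s["time"],"bed mm",(bed(s["tool_pos"])*1000).round(2),"F bed",np.r_[f[:2]@ex,f[:2]@ey,f[2]].round(2),"T",s["torque"].round(2),"w",round(s["width"],3),"g",round(s["grip_force"],1),"qd6",s["q"].round(2))
if len(sys.argv)>3: print(delta(s,*[float(v)/1000 for v in sys.argv[1:4]]))
E
python3 st.py 40 0 83
```

```text
t 1.0 bed mm [ 41.06  -2.79 199.67] F bed [-0.91  0.42  0.31] T [0.02 0.07 0.01] w 1.001 g 0.0 qd6 [ 0.61  0.23  1.74 -0.    1.17 -1.16]
(array([  0.9,   3. , 116.7]), array([-0.08, -0.07, -0.25]))
```

{"method": "jog_arm", "body": {
  "deltas": [0.001, 0.003, 0.04, 0, 0, -0.2, 1, 0.001, 0.003, 0.08, 0, 0, -0.2, 1, 0.001, 0.003, 0.11, 0, 0, -0.2, 1, 0.001, 0.003, 0.122, 0, 0, -0.2, 1, 0.001, 0.003, 0.122, 0, 0, -0.2, 0.2, 0.001, 0.003, 0.122, 0, 0, -0.2, 0.2]
}}

```text
time: 1.6
tool_pos: [0.5034, 0.3913, 0.0802]
tcp_rot: [-0.331, 3.123, 0.002]
wrist_force: [0.2, -0.1, 0.5]
width: 0.693
grip_force: 0.0
```

```bash
python3 st.py 40 0 77; python3 -c "
from workcell import read_camera
from h import *
c=read_camera('wrist');cv2.imwrite('pics/w1.png',c['color'])"
```

```text
t 1.6 bed mm [39.73  4.41 80.16] F bed [ 0.2  -0.18  0.49] T [ 0.04 -0.08 -0.06] w 0.693 g 0.0 qd6 [ 0.62  0.34  1.83  0.    0.96 -1.16]
(array([-0.2, -4.4,  3.2]), array([0.05, 0.1 , 0.23]))
```

View pics/w1.png

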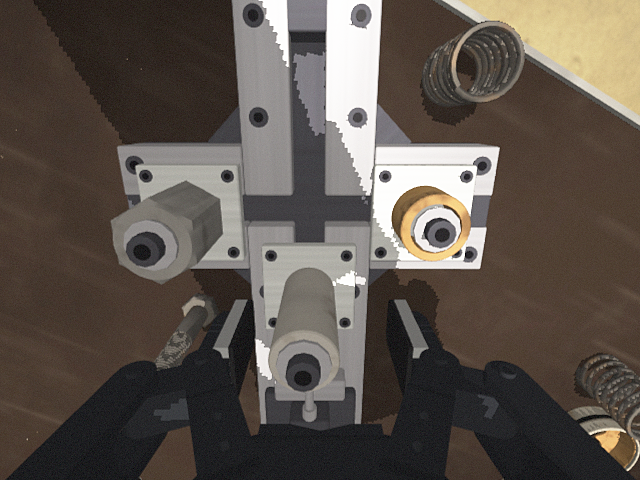

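The wrist view shows the jaws around the pin: pads at x≈232 and 408, pin at about 305. So the tool sits about 4 mm off in +y. I'll centre it and then close.

{"method": "jog_arm", "body": {
  "deltas": [0, -0.004, 0.003, 0, 0, 0.2, 0.2, 0, -0.004, 0.003, 0, 0, 0.2, 0.2, 0, -0.004, 0.003, 0, 0, 0.2, 0.2]
}}

```text
time: 1.95
tool_pos: [0.5042, 0.3864, 0.0768]
tcp_rot: [-0.324, 3.124, 0.001]
wrist_force: [0.0, 0.7, -0.2]
width: 0.599
grip_force: 0.0
```

```bash
python3 st.py 40 0 77
```

```text
t 1.95 bed mm [39.52 -0.57 76.75] F bed [ 0.17  0.72 -0.15] T [ 0.01  0.   -0.03] w 0.599 g 0.0 qd6 [ 0.61  0.34  1.84  0.    0.96 -1.16]
(array([-0.5,  0.6, -0.2]), array([ 0.04,  0.08, -0.02]))
```

{"method": "jog_arm", "body": {
  "deltas": [0, 0.0005, 0, 0, 0, 0, -0.6, 0, 0.0005, 0, 0, 0, 0, -0.6, 0, 0.0005, 0, 0, 0, 0, -0.6, 0, 0.0005, 0, 0, 0, 0, -0.6, 0, 0.0005, 0, 0, 0, 0, -0.6],
  "squeeze": 40
}}

```text
time: 2.45
tool_pos: [0.5039, 0.3868, 0.0762]
tcp_rot: [-0.325, 3.124, 0.0]
wrist_force: [-0.7, -2.2, 5.0]
width: 0.296
grip_force: 39.3
```

```bash
python3 st.py
```

```text
t 2.45 bed mm [39.27 -0.1  76.24] F bed [-1.13 -2.05  5.  ] T [-0.28  0.05  0.01] w 0.296 g 39.3 qd6 [ 0.62  0.34  1.84 -0.    0.96 -1.16]
```

{"method": "jog_arm", "body": {
  "deltas": [0.003, 0, -0.0004, 0, 0, 0, -0.6, 0.008, 0, -0.0004, 0, 0, 0, -0.6, 0.013, 0, -0.0004, 0, 0, 0, -0.6, 0.018, 0, -0.0004, 0, 0, 0, -0.6, 0.023, 0, -0.0004, 0, 0, 0, -0.6, 0.028, 0, -0.0004, 0, 0, 0, -0.6, 0.033, 0, -0.0004, 0, 0, 0, -0.6, 0.038, 0, -0.0004, 0, 0, 0, -0.6]
}}

```text
time: 3.25
tool_pos: [0.4658, 0.379, 0.0762]
tcp_rot: [0.324, -3.124, -0.001]
wrist_force: [1.4, -0.6, 0.6]
width: 0.293
grip_force: 39.6
```

```bash
python3 st.py -60 0 76.5
```

```text
t 3.25 bed mm [ 0.39  0.11 76.15] F bed [ 1.22 -0.82  0.61] T [ 0.1  -0.21 -0.03] w 0.293 g 39.6 qd6 [ 0.64  0.29  1.92  0.    0.94 -1.14]
(array([60.4, -0.1, -0.3]), array([ 0.02, -0.02, -0.01]))
```

Slides freely. On to x = -60.

{"method": "jog_arm", "body": {
  "deltas": [0.008, 0, 0, 0, 0, 0, -0.6, 0.016, 0, 0, 0, 0, 0, -0.6, 0.025, 0, 0, 0, 0, 0, -0.6, 0.034, 0, 0, 0, 0, 0, -0.6, 0.043, 0, 0, 0, 0, 0, -0.6, 0.052, 0, 0, 0, 0, 0, -0.6, 0.058, 0, 0, 0, 0, 0, -0.6, 0.06, 0, 0, 0, 0, 0, -0.6]
}}

```text
time: 4.05
tool_pos: [0.4068, 0.3663, 0.0762]
tcp_rot: [0.325, -3.124, 0.001]
wrist_force: [2.8, -3.3, 0.5]
width: 0.293
grip_force: 39.8
```

{"method": "jog_arm", "body": {
  "deltas": [0, 0, 0, 0, 0, 0, -0.6, 0, 0, 0, 0, 0, 0, -0.6, 0, 0, 0, 0, 0, 0, -0.6, 0, 0, 0, 0, 0, 0, 0, 0, 0, 0, 0, 0, 0, 0]
}}

```text
time: 4.55
tool_pos: [0.4078, 0.3671, 0.076]
tcp_rot: [-0.324, 3.125, 0.001]
wrist_force: [-0.1, 0.3, 0.4]
width: 0.496
grip_force: 0.0
```

```bash
python3 st.py -60 0 76.5
```

```text
t 4.55 bed mm [-58.81   0.43  75.98] F bed [-0.06  0.29  0.39] T [ 0.    0.01 -0.05] w 0.496 g 0.0 qd6 [ 0.69  0.2   2.03  0.    0.91 -1.09]
(array([ 1.2, -0.4, -0.5]), array([ 0.05,  0.01, -0.02]))
```

{"method": "jog_arm", "body": {
  "deltas": [0, 0, -0.04, 0, 0, 0, 0.1, 0, 0, -0.08, 0, 0, 0, 0.2, -0.02, -0.02, -0.084, 0, 0, 0, 0.3, -0.04, -0.04, -0.084, 0, 0, 0, 0.3, -0.059, -0.0565, -0.084, 0, 0, 0, 0.3, -0.059, -0.0565, -0.084, 0, 0, 0, 0.3, -0.059, -0.0565, -0.084, 0, 0, 0, 0.3, -0.059, -0.0565, -0.084, 0, 0, 0, 0.3]
}}

```text
time: 5.35
tool_pos: [0.4762, 0.3238, 0.1597]
tcp_rot: [0.325, -3.124, -0.0]
wrist_force: [-0.4, -0.7, -0.2]
width: 0.651
grip_force: 0.0
```

```bash
python3 st.py 0 -56.5 66; python3 -c "
from workcell import read_camera
from h import *
c=read_camera('wrist');cv2.imwrite('pics/w2.png',c['color'])
c=read_camera('top');cv2.imwrite('pics/t2.png',c['color'])
print(proj(c,world(-.059,0,.108)),proj(c,world(0,-.0565,.09)))"
```

```text
t 5.35 bed mm [ -0.7  -56.09 159.74] F bed [-0.56 -0.57 -0.15] T [ 0.09 -0.    0.  ] w 0.651 g 0.0 qd6 [ 0.55  0.15  1.91  0.    1.08 -1.22]
(array([-0.8, -0.4, 93.7]), array([ 0.02, -0.06,  0.01]))
[335.47999505 278.43563827] [357.86826471 239.27575418]
```

View pics/w2.png

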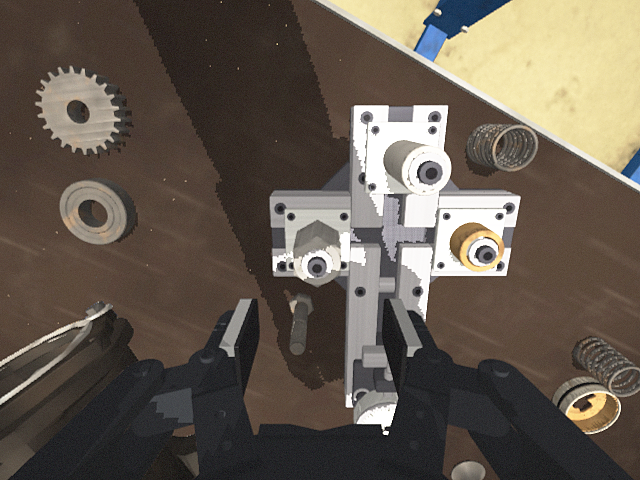

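The pin sits in the front bay (430,172). The sleeve (316,265) is centred between the pads (237 and 403). Descending.

{"method": "jog_arm", "body": {
  "deltas": [-0.0007, 0, 0.03, 0, 0, 0, 0.3, -0.0007, 0, 0.06, 0, 0, 0, 0.3, -0.0007, 0, 0.085, 0, 0, 0, 0.3, -0.0007, 0, 0.0935, 0, 0, 0, 0.3, -0.0007, 0, 0.0935, 0, 0, 0, 0.3, -0.0007, 0, 0.0935, 0, 0, 0, 0.3]
}}

```text
time: 6.05
tool_pos: [0.4782, 0.3243, 0.0677]
tcp_rot: [-0.325, 3.123, 0.001]
wrist_force: [0.1, 0.0, 0.6]
width: 0.65
grip_force: 0.0
```

```bash
python3 st.py 0 -56.5 66
```

```text
t 6.05 bed mm [  1.31 -55.97  67.69] F bed [0.11 0.01 0.61] T [ 0.01  0.01 -0.  ] w 0.65 g 0.0 qd6 [ 0.55  0.26  1.97  0.    0.91 -1.23]
(array([ 1.3, -0.5,  1.7]), array([0.03, 0.08, 0.03]))
```

{"method": "jog_arm", "body": {
  "deltas": [0.0006, 0, 0.0012, 0, 0, 0, -0.6, 0.0006, 0, 0.0012, 0, 0, 0, -0.6, 0.0006, 0, 0.0012, 0, 0, 0, -0.6, 0.0006, 0, 0.0012, 0, 0, 0, -0.6, 0.0006, 0, 0.0012, 0, 0, 0, -0.6, 0.0006, 0, 0.0012, 0, 0, 0, -0.6],
  "squeeze": 40
}}

```text
time: 6.65
tool_pos: [0.4782, 0.3241, 0.0671]
tcp_rot: [-0.324, 3.122, 0.002]
wrist_force: [-1.0, -0.3, 6.3]
width: 0.342
grip_force: 40.6
```

```bash
python3 st.py 0 0 66
```

```text
t 6.65 bed mm [  1.28 -56.19  67.15] F bed [-1.01 -0.09  6.34] T [-0.15  0.15 -0.02] w 0.342 g 40.6 qd6 [ 0.55  0.26  1.97  0.    0.91 -1.23]
(array([ 1.3, 56.2,  1.2]), array([ 0.05,  0.14, -0.01]))
```

{"method": "jog_arm", "body": {
  "deltas": [0, 0.004, -0.0006, 0, 0, 0, -0.6, 0, 0.009, -0.0006, 0, 0, 0, -0.6, 0, 0.015, -0.0006, 0, 0, 0, -0.6, 0, 0.021, -0.0006, 0, 0, 0, -0.6, 0, 0.027, -0.0006, 0, 0, 0, -0.6, 0, 0.033, -0.0006, 0, 0, 0, -0.6, 0, 0.038, -0.0006, 0, 0, 0, -0.6, 0, 0.04, -0.0006, 0, 0, 0, -0.6]
}}

```text
time: 7.45
tool_pos: [0.4697, 0.3631, 0.0671]
tcp_rot: [-0.325, 3.123, -0.0]
wrist_force: [0.8, -4.0, 6.4]
width: 0.348
grip_force: 40.7
```

```bash
python3 st.py 0 0 66
```

```text
t 7.45 bed mm [  0.94 -16.22  67.13] F bed [-0.03 -4.1   6.41] T [-0.67 -0.21 -0.03] w 0.348 g 40.7 qd6 [ 0.62  0.29  1.94 -0.    0.92 -1.16]
(array([ 0.9, 16.2,  1.1]), array([-0.01,  0.1 ,  0.04]))
```

{"method": "jog_arm", "body": {
  "deltas": [0, 0, -0.0006, 0, 0, 0, -0.6, 0, 0.002, -0.0008, 0, 0, 0, -0.6, 0, 0.006, -0.0008, 0, 0, 0, -0.6, 0, 0.01, -0.0008, 0, 0, 0, -0.6, 0, 0.014, -0.0008, 0, 0, 0, -0.6, 0, 0.016, -0.0008, 0, 0, 0, -0.6, 0, 0.016, -0.0008, 0, 0, 0, -0.6, 0, 0.016, -0.0008, 0, 0, 0, -0.6]
}}

```text
time: 8.25
tool_pos: [0.4656, 0.3789, 0.0672]
tcp_rot: [-0.325, 3.125, 0.001]
wrist_force: [-0.2, -0.6, 5.6]
width: 0.337
grip_force: 40.6
```

```bash
python3 st.py 0 0 66
```

```text
t 8.25 bed mm [ 0.2   0.1  67.16] F bed [-0.34 -0.52  5.57] T [-0.02 -0.05  0.07] w 0.337 g 40.6 qd6 [ 0.64  0.3   1.92  0.    0.92 -1.14]
(array([ 0.2, -0.1,  1.2]), array([ 0.05,  0.02, -0.  ]))
```

{"method": "jog_arm", "body": {
  "deltas": [0, 0, -0.001, 0, 0, 0, -0.6, -0.001, 0, -0.001, 0, 0, 0, -0.6, -0.002, 0, -0.001, 0, 0, 0, -0.6, -0.003, 0, -0.001, 0, 0, 0, -0.6, -0.004, 0, -0.001, 0, 0, 0, -0.6, -0.005, 0, -0.001, 0, 0, 0, -0.6, -0.006, 0, -0.001, 0, 0, 0, -0.6]
}}

```text
time: 8.95
tool_pos: [0.4713, 0.3791, 0.0673]
tcp_rot: [0.324, -3.124, 0.001]
wrist_force: [-1.6, -0.3, -3.5]
width: 0.346
grip_force: 39.8
```

```bash
python3 st.py 0 0 66
```

```text
t 8.95 bed mm [ 5.84 -0.87 67.26] F bed [-1.58  0.07 -3.47] T [ 0.01  0.   -0.03] w 0.346 g 39.8 qd6 [ 0.64  0.3   1.91 -0.    0.93 -1.14]
(array([5.8, 0.9, 1.3]), array([-0.03, -0.05, -0.  ]))
```

{"method": "jog_arm", "body": {
  "deltas": [-0.001, 0.0003, 0, 0, 0, 0, -0.6, -0.002, 0.0005, 0, 0, 0, 0, -0.6, -0.003, 0.0005, 0, 0, 0, 0, -0.6, -0.004, 0.0005, 0, 0, 0, 0, -0.6]
}}

```text
time: 9.35
tool_pos: [0.4751, 0.3804, 0.0674]
tcp_rot: [0.325, -3.124, 0.001]
wrist_force: [0.4, -1.5, -4.9]
width: 0.345
grip_force: 39.8
```

```bash
python3 st.py
```

```text
t 9.35 bed mm [ 9.83 -0.44 67.36] F bed [ 0.06 -1.54 -4.88] T [-0.24  0.06  0.01] w 0.345 g 39.8 qd6 [ 0.63  0.31  1.9  -0.    0.93 -1.14]
```

{"method": "jog_arm", "body": {
  "deltas": [-0.001, 0, 0, 0, 0, 0, -0.6, -0.002, 0, 0, 0, 0, 0, -0.6, -0.003, 0, 0, 0, 0, 0, -0.6, -0.004, 0, 0, 0, 0, 0, -0.6]
}}

```text
time: 9.75
tool_pos: [0.4791, 0.3813, 0.0677]
tcp_rot: [0.325, -3.124, 0.001]
wrist_force: [0.5, -2.8, -5.2]
width: 0.343
grip_force: 39.8
```

```bash
python3 st.py
```

```text
t 9.75 bed mm [13.89 -0.41 67.66] F bed [-0.12 -2.85 -5.2 ] T [-0.52 -0.02 -0.03] w 0.343 g 39.8 qd6 [ 0.63  0.32  1.9  -0.    0.93 -1.15]
```

{"method": "jog_arm", "body": {
  "deltas": [-0.001, 0, 0, 0, 0, 0, -0.6, -0.002, 0, 0, 0, 0, 0, -0.6, -0.003, 0, 0, 0, 0, 0, -0.6]
}}

```text
time: 10.05
tool_pos: [0.4821, 0.3819, 0.0677]
tcp_rot: [0.325, -3.124, 0.001]
wrist_force: [-0.3, -3.3, -5.2]
width: 0.343
grip_force: 39.9
```

```bash
python3 st.py
```

```text
t 10.05 bed mm [16.96 -0.36 67.73] F bed [-0.94 -3.21 -5.19] T [-0.75  0.03 -0.05] w 0.343 g 39.9 qd6 [ 0.63  0.32  1.89 -0.    0.93 -1.15]
```

{"method": "jog_arm", "body": {
  "deltas": [-0.001, -0.0003, 0, 0, 0, 0, -0.6, -0.002, -0.0004, 0, 0, 0, 0, -0.6, -0.003, -0.0005, 0, 0, 0, 0, -0.6]
}}

```text
time: 10.35
tool_pos: [0.4853, 0.3825, 0.0679]
tcp_rot: [-0.324, 3.125, 0.0]
wrist_force: [-0.4, -2.2, -6.4]
width: 0.339
grip_force: 39.9
```

```bash
python3 st.py
```

```text
t 10.35 bed mm [20.27 -0.46 67.93] F bed [-0.83 -2.07 -6.37] T [-0.4   0.02  0.02] w 0.339 g 39.9 qd6 [ 0.63  0.32  1.88  0.    0.93 -1.15]
```

{"method": "jog_arm", "body": {
  "deltas": [-0.001, 0, 0, 0, 0, 0, -0.6, -0.002, 0, 0, 0, 0, 0, -0.6, -0.003, 0, 0, 0, 0, 0, -0.6]
}}

```text
time: 10.65
tool_pos: [0.4882, 0.3831, 0.0679]
tcp_rot: [-0.325, 3.125, 0.0]
wrist_force: [-0.3, -2.4, -5.3]
width: 0.343
grip_force: 39.9
```

```bash
python3 st.py
```

```text
t 10.65 bed mm [23.24 -0.45 67.93] F bed [-0.82 -2.33 -5.33] T [-0.49  0.05  0.03] w 0.343 g 39.9 qd6 [ 0.63  0.33  1.88  0.    0.93 -1.15]
```

{"method": "jog_arm", "body": {
  "deltas": [-0.001, 0, 0, 0, 0, 0, -0.6, -0.002, 0, 0, 0, 0, 0, -0.6, -0.003, 0, 0, 0, 0, 0, -0.6]
}}

```text
time: 10.95
tool_pos: [0.4912, 0.3838, 0.0679]
tcp_rot: [-0.325, 3.125, 0.0]
wrist_force: [-0.9, -1.0, -4.8]
width: 0.344
grip_force: 39.9
```

```bash
python3 st.py
```

```text
t 10.95 bed mm [26.26 -0.45 67.92] F bed [-1.03 -0.76 -4.78] T [-0.38  0.   -0.  ] w 0.344 g 39.9 qd6 [ 0.62  0.33  1.87  0.    0.94 -1.15]
```

{"method": "jog_arm", "body": {
  "deltas": [-0.001, 0, 0, 0, 0, 0, -0.6, -0.002, 0, 0, 0, 0, 0, -0.6]
}}

```text
time: 11.15
tool_pos: [0.4931, 0.3841, 0.0679]
tcp_rot: [-0.325, 3.125, 0.0]
wrist_force: [0.5, -1.2, -5.6]
width: 0.342
grip_force: 39.9
```

```bash
python3 st.py
```

```text
t 11.15 bed mm [28.24 -0.47 67.92] F bed [ 0.22 -1.24 -5.59] T [-0.36  0.08  0.  ] w 0.342 g 39.9 qd6 [ 0.62  0.34  1.87  0.    0.94 -1.16]
```

{"method": "jog_arm", "body": {
  "deltas": [-0.001, 0, 0, 0, 0, 0, -0.6, -0.002, 0, 0, 0, 0, 0, -0.6]
}}

```text
time: 11.35
tool_pos: [0.4951, 0.3846, 0.068]
tcp_rot: [-0.325, 3.125, 0.0]
wrist_force: [-0.1, -1.6, -5.6]
width: 0.342
grip_force: 39.9
```

```bash
python3 st.py
```

```text
t 11.35 bed mm [30.25 -0.43 67.95] F bed [-0.43 -1.59 -5.58] T [-0.22  0.03  0.07] w 0.342 g 39.9 qd6 [ 0.62  0.34  1.86  0.    0.94 -1.16]
```

{"method": "jog_arm", "body": {
  "deltas": [-0.001, 0, 0, 0, 0, 0, -0.6, -0.002, 0, 0, 0, 0, 0, -0.6]
}}

```text
time: 11.55
tool_pos: [0.4971, 0.385, 0.0679]
tcp_rot: [-0.324, 3.125, 0.0]
wrist_force: [0.1, -1.2, -5.3]
width: 0.344
grip_force: 39.9
```

```bash
python3 st.py
```

```text
t 11.55 bed mm [32.26 -0.48 67.92] F bed [-0.14 -1.15 -5.31] T [-0.27  0.    0.03] w 0.344 g 39.9 qd6 [ 0.62  0.34  1.86  0.    0.94 -1.16]
```

{"method": "jog_arm", "body": {
  "deltas": [-0.001, 0, 0, 0, 0, 0, -0.6, -0.002, 0, 0, 0, 0, 0, -0.6]
}}

```text
time: 11.75
tool_pos: [0.4986, 0.3853, 0.0679]
tcp_rot: [0.324, -3.124, 0.0]
wrist_force: [-2.6, -1.4, -3.1]
width: 0.347
grip_force: 40.2
```

```bash
python3 st.py
```

```text
t 11.75 bed mm [33.78 -0.5  67.9 ] F bed [-2.85 -0.82 -3.15] T [-0.24  0.47 -0.  ] w 0.347 g 40.2 qd6 [ 0.62  0.35  1.86  0.    0.94 -1.16]
```

{"method": "jog_arm", "body": {
  "deltas": [-0.001, 0, 0, 0, 0, 0, -0.6, -0.002, 0, 0, 0, 0, 0, -0.6]
}}

```text
time: 11.95
tool_pos: [0.4995, 0.3855, 0.0679]
tcp_rot: [0.324, -3.122, 0.001]
wrist_force: [-5.6, -2.9, -0.4]
width: 0.345
grip_force: 40.5
```

```bash
python3 st.py
```

```text
t 11.95 bed mm [34.75 -0.5  67.85] F bed [-6.08 -1.64 -0.39] T [-0.3   1.04 -0.02] w 0.345 g 40.5 qd6 [ 0.62  0.35  1.85  0.    0.94 -1.16]
```

{"method": "jog_arm", "body": {
  "deltas": [-0.001, 0, 0, 0, 0, 0, -0.6]
}}

```text
time: 12.05
tool_pos: [0.5007, 0.3857, 0.0679]
tcp_rot: [0.324, -3.122, 0.001]
wrist_force: [-3.5, -1.3, -2.4]
width: 0.34
grip_force: 40.4
```

```bash
python3 st.py; python3 -c "
from workcell import read_camera
from h import *
c=read_camera('top');cv2.imwrite('pics/t3.png',c['color'])
c=read_camera('scene');cv2.imwrite('pics/s3.png',cv2.resize(c['color'][170:320,210:400],None,fx=4,fy=4,interpolation=cv2.INTER_CUBIC))"
```

```text
t 12.05 bed mm [35.94 -0.48 67.89] F bed [-3.66 -0.6  -2.36] T [-0.29  0.76 -0.01] w 0.34 g 40.4 qd6 [ 0.62  0.35  1.85  0.    0.94 -1.16]
```

View pics/s3.png

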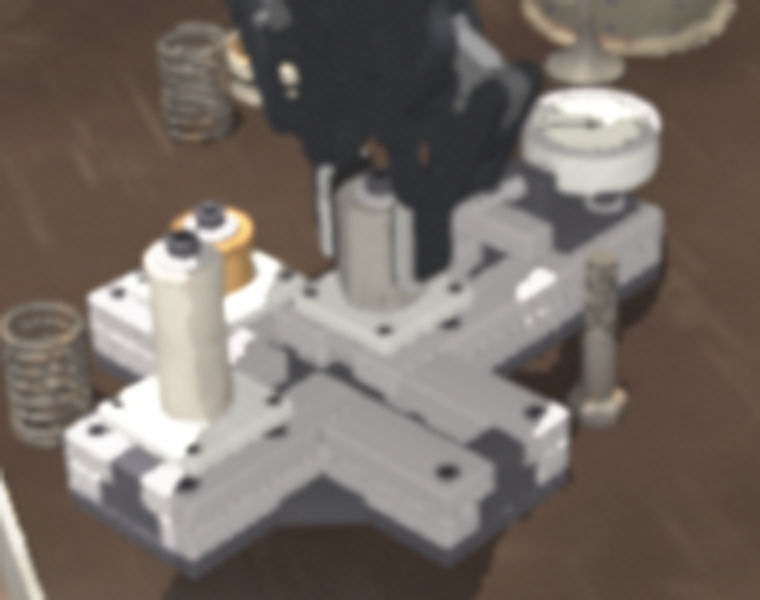

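The view shows the pin in the front bay and the sleeve carrier entering the station, level and with nothing disturbed. The catch starts at tool x≈33, so home should be near 71. Continuing over the catch.

{"method": "jog_arm", "body": {
  "deltas": [-0.001, 0, 0, 0, 0, 0, -0.6, -0.002, 0, 0, 0, 0, 0, -0.6, -0.003, 0, 0, 0, 0, 0, -0.6]
}}

```text
time: 12.45
tool_pos: [0.5052, 0.3867, 0.068]
tcp_rot: [-0.325, 3.124, 0.001]
wrist_force: [-2.8, -1.5, -4.0]
width: 0.348
grip_force: 40.2
```

```bash
python3 st.py
```

```text
t 12.45 bed mm [40.59 -0.49 67.98] F bed [-3.09 -0.93 -4.03] T [-0.18  0.33  0.02] w 0.348 g 40.2 qd6 [ 0.61  0.35  1.84 -0.    0.94 -1.16]
```

{"method": "jog_arm", "body": {
  "deltas": [-0.001, 0, 0, 0, 0, 0, -0.6, -0.002, 0, 0, 0, 0, 0, -0.6, -0.004, 0, 0, 0, 0, 0, -0.6, -0.006, 0, 0, 0, 0, 0, -0.6]
}}

```text
time: 12.85
tool_pos: [0.5109, 0.3879, 0.0679]
tcp_rot: [-0.325, 3.125, 0.0]
wrist_force: [-2.3, -1.1, -3.6]
width: 0.346
grip_force: 40.2
```

```bash
python3 st.py
```

```text
t 12.85 bed mm [46.39 -0.48 67.94] F bed [-2.49 -0.63 -3.6 ] T [-0.12  0.35  0.03] w 0.346 g 40.2 qd6 [ 0.61  0.36  1.83  0.    0.95 -1.17]
```

{"method": "jog_arm", "body": {
  "deltas": [-0.002, 0, 0, 0, 0, 0, -0.6, -0.004, 0, 0, 0, 0, 0, -0.6, -0.006, 0, 0, 0, 0, 0, -0.6, -0.008, 0, 0, 0, 0, 0, -0.6, -0.01, 0, 0, 0, 0, 0, -0.6, -0.012, 0, 0, 0, 0, 0, -0.6, -0.014, 0, 0, 0, 0, 0, -0.6, -0.015, 0, 0, 0, 0, 0, -0.6]
}}

```text
time: 13.65
tool_pos: [0.5256, 0.391, 0.068]
tcp_rot: [-0.324, 3.125, 0.0]
wrist_force: [-1.4, 0.1, -3.0]
width: 0.343
grip_force: 40.2
```

```bash
python3 st.py
```

```text
t 13.65 bed mm [61.42 -0.48 67.98] F bed [-1.33  0.34 -3.02] T [-0.04  0.34 -0.03] w 0.343 g 40.2 qd6 [ 0.6   0.39  1.8   0.    0.96 -1.18]
```

{"method": "jog_arm", "body": {
  "deltas": [-0.0005, 0, 0, 0, 0, 0, -0.6, -0.001, 0, 0, 0, 0, 0, -0.6, -0.0015, 0, 0, 0, 0, 0, -0.6, -0.002, 0, 0, 0, 0, 0, -0.6]
}}

```text
time: 14.05
tool_pos: [0.5273, 0.3913, 0.0679]
tcp_rot: [-0.325, 3.125, 0.0]
wrist_force: [-2.4, 0.2, -2.1]
width: 0.345
grip_force: 40.3
```

```bash
python3 st.py
```

```text
t 14.05 bed mm [63.15 -0.5  67.91] F bed [-2.35  0.66 -2.09] T [ 0.06  0.45 -0.  ] w 0.345 g 40.3 qd6 [ 0.6   0.39  1.8   0.    0.96 -1.18]
```

{"method": "jog_arm", "body": {
  "deltas": [-0.0005, 0, 0, 0, 0, 0, -0.6, -0.001, 0, 0, 0, 0, 0, -0.6, -0.0015, 0, 0, 0, 0, 0, -0.6, -0.002, 0, 0, 0, 0, 0, -0.6]
}}

```text
time: 14.45
tool_pos: [0.5293, 0.3917, 0.0679]
tcp_rot: [-0.325, 3.125, 0.0]
wrist_force: [-2.2, -0.4, -2.0]
width: 0.344
grip_force: 40.3
```

```bash
python3 st.py
```

```text
t 14.45 bed mm [65.22 -0.5  67.95] F bed [-2.21  0.01 -2.03] T [0.08 0.43 0.05] w 0.344 g 40.3 qd6 [ 0.6   0.39  1.79  0.    0.96 -1.18]
```

{"method": "jog_arm", "body": {
  "deltas": [-0.0005, 0, 0, 0, 0, 0, -0.6, -0.001, 0, 0, 0, 0, 0, -0.6, -0.001, 0, 0, 0, 0, 0, -0.6]
}}

```text
time: 14.75
tool_pos: [0.5304, 0.3919, 0.0679]
tcp_rot: [-0.324, 3.124, 0.0]
wrist_force: [-0.7, 1.1, -2.8]
width: 0.342
grip_force: 40.3
```

```bash
python3 st.py
```

```text
t 14.75 bed mm [66.35 -0.51 67.93] F bed [-0.43  1.24 -2.77] T [ 0.11  0.3  -0.03] w 0.342 g 40.3 qd6 [ 0.6   0.39  1.79 -0.    0.96 -1.18]
```

{"method": "jog_arm", "body": {
  "deltas": [-0.0005, 0, 0, 0, 0, 0, -0.6, -0.001, 0, 0, 0, 0, 0, -0.6, -0.001, 0, 0, 0, 0, 0, -0.6]
}}

```text
time: 15.05
tool_pos: [0.5316, 0.3922, 0.068]
tcp_rot: [-0.324, 3.124, 0.0]
wrist_force: [-0.4, 1.3, -3.8]
width: 0.343
grip_force: 40.2
```

```bash
python3 st.py
```

```text
t 15.05 bed mm [67.56 -0.51 68.  ] F bed [-0.17  1.35 -3.83] T [ 0.11  0.07 -0.04] w 0.343 g 40.2 qd6 [ 0.6   0.39  1.79 -0.    0.96 -1.18]
```

{"method": "jog_arm", "body": {
  "deltas": [-0.0005, 0, 0, 0, 0, 0, -0.6, -0.001, 0, 0, 0, 0, 0, -0.6, -0.001, 0, 0, 0, 0, 0, -0.6]
}}

```text
time: 15.35
tool_pos: [0.5326, 0.3924, 0.0679]
tcp_rot: [-0.325, 3.124, 0.0]
wrist_force: [0.4, 1.0, -4.3]
width: 0.346
grip_force: 40.2
```

```bash
python3 st.py
```

```text
t 15.35 bed mm [68.57 -0.52 67.95] F bed [ 0.6   0.93 -4.28] T [ 0.19 -0.08 -0.03] w 0.346 g 40.2 qd6 [ 0.6   0.4   1.78 -0.    0.96 -1.18]
```

{"method": "jog_arm", "body": {
  "deltas": [-0.0005, 0, 0, 0, 0, 0, -0.6, -0.0005, 0, 0, 0, 0, 0, -0.6]
}}

```text
time: 15.55
tool_pos: [0.533, 0.3925, 0.068]
tcp_rot: [-0.325, 3.124, 0.0]
wrist_force: [1.7, 1.2, -4.6]
width: 0.343
grip_force: 40.1
```

```bash
python3 st.py
```

```text
t 15.55 bed mm [69.   -0.48 67.99] F bed [ 1.86  0.79 -4.58] T [ 0.25 -0.24  0.  ] w 0.343 g 40.1 qd6 [ 0.6   0.4   1.78 -0.    0.96 -1.18]
```

{"method": "jog_arm", "body": {
  "deltas": [-0.0005, 0, 0, 0, 0, 0, -0.6, -0.0005, 0, 0, 0, 0, 0, -0.6]
}}

```text
time: 15.75
tool_pos: [0.5335, 0.3926, 0.068]
tcp_rot: [-0.325, 3.124, 0.0]
wrist_force: [2.1, 0.9, -5.0]
width: 0.343
grip_force: 40.1
```

```bash
python3 st.py
```

```text
t 15.75 bed mm [69.49 -0.51 67.98] F bed [ 2.21  0.46 -5.03] T [ 0.34 -0.29 -0.05] w 0.343 g 40.1 qd6 [ 0.6   0.4   1.78 -0.    0.96 -1.18]
```

{"method": "jog_arm", "body": {
  "deltas": [-0.0004, 0, 0, 0, 0, 0, -0.6, -0.0004, 0, 0, 0, 0, 0, -0.6]
}}

```text
time: 15.95
tool_pos: [0.5338, 0.3926, 0.068]
tcp_rot: [-0.325, 3.124, 0.0]
wrist_force: [2.4, 1.4, -3.5]
width: 0.343
grip_force: 40.1
```

```bash
python3 st.py
```

```text
t 15.95 bed mm [69.82 -0.52 67.95] F bed [ 2.68  0.9  -3.49] T [ 0.34 -0.35  0.03] w 0.343 g 40.1 qd6 [ 0.6   0.4   1.78 -0.    0.96 -1.18]
```

{"method": "jog_arm", "body": {
  "deltas": [-0.0004, 0, 0, 0, 0, 0, -0.6, -0.0004, 0, 0, 0, 0, 0, -0.6]
}}

```text
time: 16.15
tool_pos: [0.5341, 0.3927, 0.068]
tcp_rot: [-0.325, 3.124, 0.0]
wrist_force: [2.0, 2.3, -5.1]
width: 0.345
grip_force: 40.1
```

```bash
python3 st.py
```

```text
t 16.15 bed mm [70.09 -0.52 67.98] F bed [ 2.42  1.83 -5.08] T [ 0.36 -0.32 -0.03] w 0.345 g 40.1 qd6 [ 0.6   0.4   1.78 -0.    0.96 -1.18]
```

{"method": "jog_arm", "body": {
  "deltas": [-0.0004, 0, 0, 0, 0, 0, -0.6, -0.0004, 0, 0, 0, 0, 0, -0.6]
}}

```text
time: 16.35
tool_pos: [0.5343, 0.3927, 0.068]
tcp_rot: [0.325, -3.125, -0.0]
wrist_force: [1.3, 1.8, -3.5]
width: 0.345
grip_force: 40.2
```

```bash
python3 st.py
```

```text
t 16.35 bed mm [70.33 -0.54 67.96] F bed [ 1.66  1.48 -3.5 ] T [ 0.31 -0.22  0.04] w 0.345 g 40.2 qd6 [ 0.6   0.4   1.78  0.    0.96 -1.18]
```

{"method": "jog_arm", "body": {
  "deltas": [-0.0004, 0, 0, 0, 0, 0, -0.6, -0.0004, 0, 0, 0, 0, 0, -0.6]
}}

```text
time: 16.55
tool_pos: [0.5346, 0.3927, 0.0679]
tcp_rot: [0.325, -3.124, 0.0]
wrist_force: [0.4, 1.3, -2.9]
width: 0.35
grip_force: 40.3
```

```bash
python3 st.py
```

```text
t 16.55 bed mm [70.58 -0.63 67.9 ] F bed [ 0.7   1.2  -2.87] T [ 0.25 -0.19  0.  ] w 0.35 g 40.3 qd6 [ 0.6   0.4   1.78 -0.    0.96 -1.18]
```

{"method": "jog_arm", "body": {
  "deltas": [-0.0004, 0, 0.0003, 0, 0, 0, -0.6, -0.0004, 0, 0.0006, 0, 0, 0, -0.6, -0.0004, 0, 0.0008, 0, 0, 0, -0.6]
}}

```text
time: 16.85
tool_pos: [0.5348, 0.3928, 0.0674]
tcp_rot: [0.324, -3.124, 0.0]
wrist_force: [-1.6, -0.6, 1.8]
width: 0.345
grip_force: 40.7
```

```bash
python3 st.py
```

```text
t 16.85 bed mm [70.8  -0.61 67.43] F bed [-1.69 -0.25  1.76] T [-0.11  0.34 -0.01] w 0.345 g 40.7 qd6 [ 0.6   0.4   1.78  0.    0.96 -1.18]
```

{"method": "jog_arm", "body": {
  "deltas": [0, 0, 0, 0, 0, 0, -0.6, 0, 0, 0, 0, 0, 0, -0.6, 0, 0, 0, 0, 0, 0, 0.1, 0, 0, 0, 0, 0, 0, 0.1, 0, 0, 0, 0, 0, 0, 0.1, 0, 0, 0, 0, 0, 0, 0.1]
}}

```text
time: 17.45
tool_pos: [0.5353, 0.3929, 0.0671]
tcp_rot: [-0.324, 3.124, 0.0]
wrist_force: [-0.7, 0.1, -1.0]
width: 0.549
grip_force: 0.0
```

```bash
python3 st.py
```

```text
t 17.45 bed mm [71.35 -0.57 67.12] F bed [-0.7   0.3  -0.98] T [-0.05  0.03 -0.02] w 0.549 g 0.0 qd6 [ 0.6   0.4   1.78 -0.    0.96 -1.18]
```

{"method": "jog_arm", "body": {
  "deltas": [0, 0, -0.02, 0, 0, 0, 0.1, 0, 0, -0.05, 0, 0, 0, 0.1, 0, 0, -0.09, 0, 0, 0, 0.1, 0, 0, -0.12, 0, 0, 0, 0.1, 0.05, 0, -0.14, 0, 0, 0, 0.1, 0.1, 0, -0.14, 0, 0, 0, 0.1, 0.1, 0, -0.14, 0, 0, 0, 0.1, 0.1, 0, -0.14, 0, 0, 0, 0.1]
}}

```text
time: 18.25
tool_pos: [0.4361, 0.372, 0.2072]
tcp_rot: [-0.326, 3.124, 0.0]
wrist_force: [-0.6, 1.0, -0.6]
width: 0.551
grip_force: 0.0
```

```bash
python3 st.py; python3 -c "
from workcell import read_camera
from h import *
c=read_camera('wrist');cv2.imwrite('pics/w4.png',c['color'])
c=read_camera('scene');cv2.imwrite('pics/s4.png',cv2.resize(c['color'][170:320,210:400],None,fx=4,fy=4,interpolation=cv2.INTER_CUBIC))"
```

```text
t 18.25 bed mm [-30.1   -0.59 207.17] F bed [-0.39  1.06 -0.56] T [0. 0. 0.] w 0.551 g 0.0 qd6 [ 0.66  0.1   1.87 -0.    1.17 -1.12]
```

View pics/s4.png

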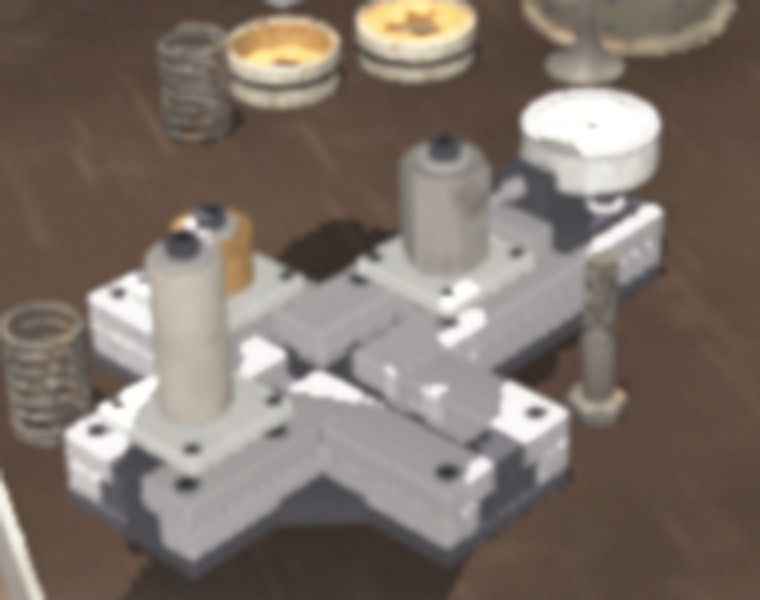

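The sleeve carrier (445,210) is up against the stop with the gauge spindle on the part. The pin (185,330) is in the front bay and the bystanders haven't moved. Handing in.

```bash
python3 -c "
from workcell import finish_job
print(finish_job())"
```

```text
the job is handed in; nothing more can be done
None
```

The job is handed in at about 18 s of the 59 s: the pin carrier is in the front bay (x about -59 mm), and the sleeve carrier is past the catch and, by force feel, home against the stop and released; the hand-in returned no verdict.

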